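Snap the sprung guide roller into the label dispenser

ROBOT

A 6-joint arm with a two-finger parallel gripper is mounted at the origin on a cart in front of the work surface, level with it; the furniture and walls round the work are solid. World frame = base frame: x ahead of the robot, y to its left, z up, the work surface at z = 0. Lengths are in m, angles in rad, forces in N, time in s.
With the tool pointing down it reaches from about 0.275 to 0.75 m from the base axis. Payload 10.2 kg.
Tool frame: the origin (TCP) lies between the finger pads; the fingertips stand 11 mm ahead of it and the grasp point (between the pads) lies 8 mm behind it (bot.tcp_to_tips is the distance from the TCP to the fingertips, in m); z points along the fingers, y is the line along which they close (so a half turn about z gives the same grasp; the last joint's range is limited). The gripper opens to 85 mm and grips with 20 to 120 N. Pads are 22 mm wide; open, the fingers measure 114 mm over their backs; the gripper's body (76 mm by 85 mm) begins 54 mm behind the grasp point. The pads swing forward as they close: fully open they stand 13 mm farther back than shut.
Start: joints at [-1.449, 0.313, 1.498, -0, 1.331, -0.223], TCP at [0.177, -0.494, 0.218] pointing down, gripper open.
Joint ranges: [-2.94, 2.94], [-0.97, 2.17], [0.19, 2.56], [-1.23, 4.37], [0.02, 3.11], [-2.88, 2.88]. Speed limits (rad/s): [2.39, 2.39, 3.01, 3.14, 3.14, 3.14].

INTERFACE

Orientations are given as a unit quaternion [x, y, z, w].
In Python, from plant import sense, viewer, finish_job, bot gives the robot as it stands. The module is installed in compiled form; this text tells all that it offers.
- The arm moves only by the shell command python3 -m jog 'ROWS' [OPENING] [FORCE]. ROWS is JSON, a list of rows, each a list of 4 numbers: the shift along the tool's x, y, z in mm, then the turn about the tool's z in degrees. In form: [[tx, ty, tz, roll], ...]. A call has 1 to 8 rows; each row shifts and turns the commanded pose from where the row before left it, along the tool's axes as they then stand; what a row does not reach is not made up. A row lasts 1/10 s, in which the tool goes at most 50 mm and 8.59 degrees, less where a joint would pass 70% of its speed; a pose out of reach is approached as far as the arm can. A call with a gripper value outside its range is refused whole. OPENING is the opening in per cent of the stroke, from 0 (shut) to 100 (fully open), set as the call begins (- or left out, the last holds). The fingers move at their own pace and stop on an object; FORCE is the grip in N (left out, the last holds). Time passes only in rows, so rows that do not move let the fingers close. It gives the time, the measured TCP pose, the force, the opening and the grip force at its end, in the units of the state.
- sense(): the state, without advancing time (a new reading comes with each control period).
- viewer.read_camera(name): name is "scene" or "side" or "wrist"; returns a dict with "frame" (420x560x3 uint8, red, green, blue), "K" (3x3 intrinsics, pixels), "k1" (the pictures are not rectified: a ray, as slopes to the right and down, at radius r is drawn at 1 + k1 r^2 times it, then the intrinsics apply), "extrinsics" (4x4, takes a point from camera to world coordinates). Camera axes: x right, y down, z forward; pixel columns grow to the right and rows downward; lengths in m; the calibration is good to about 2 mm. A picture is of the moment at which its call begins. There is no depth.
- finish_job(): hands the job in; it is judged then, once.
The state is a dict: "clock": time; "qpos": joint angles; "joint_vel": joint speeds; "joint_efforts": joint torques, N m; "tcp_pos": TCP position; "tcp_rot": TCP orientation; "wrist_force": force on the tool from outside, world axes, zero at the start; "moment": the same for the moment, N m; "gripper_width": opening from 0.0 (shut) to 1.0 (fully open); "finger_force": force on a finger pad.
Only numpy, scipy, OpenCV 4.12 (cv2) and the standard library are available. Lean on these libraries where they do the work, as an engineer would, in place of code of your own. Each camera call takes 0.05 s, during which the arm holds its last target. There are 200 camera calls.

TASK

Put the guide roller back into the bench label dispenser: press its sprung plunger against the tall arm of the fork so that the roller fits between the two arms, then let it spring out so that the plunger sits in the recess at the foot of the tall arm's groove and the fixed pin sits fully home in the short arm's socket, and let go. Work gently, do not force the roller or your hand against the dispenser, and leave the things standing round about where they are.

Things in the scene. Friction and masses are not known exactly. Their poses are not given: they have to be found in the camera images.
- stand: Label dispenser, fixed: grey base 155 x 180 mm, 13 mm high, paper label roll (top 54 mm high) behind, white-blue fork with two arms. Origin on the worktop midway between the arms; x to the label roll, y to the tall arm. Only the base is measured: the fork is clamped at an unmarked height, its recess line at z = h, 84 to 106 mm; find h by feel or sight. The fork bears at most 20 N.
- short_arm (a point): Point on the worktop level straight below the socket's mouth, at the inner face of the short arm (y = -56 mm from the stand's origin). The arm is 34 mm wide in x, 14 mm thick, its top at h + 13 mm. In its inner face is a blind square socket, 12.5 x 12.5 mm, 10 mm deep, closed all round, centred at x = 0 and height h. The fork's cross-bar lies below h - 42 mm.
- tall_arm (a point): Point on the worktop level straight below the inner face of the tall arm (y = +56 mm), 34 mm wide in x, 16 mm thick, top at h + 56 mm. A groove 15 mm wide, 3 mm deep, grey floor, runs down its inner face at x = 0, open at the top. At its foot it deepens to a recess 9 mm deep, from h + 6.5 mm down to a solid ledge at h - 6 mm. Inner faces are 112 mm apart.
- roller: Loose guide roller, 0.11 to 0.18 kg: black barrel 22 mm across, 88 mm long, between orange square end caps 26 x 26 x 6 mm (100 mm over the caps). Axis = its y; origin 13 mm under the axis at mid-barrel, at worktop level at first. Fixed pin at -y, sprung plunger at +y. Length with both: 133 mm free, 109 mm fully pressed. Seated, the pin-end cap stands against the short arm.
- roller_pin (a point): Outer end of the roller's fixed steel pin, on the axis, 57 mm from mid-barrel. The pin is 10 mm in diameter, round-ended, and stands 7 mm out of its cap.
- roller_tip (a point): Outer end of the white plunger, on the axis, 76 mm from mid-barrel when out; moves with the plunger. The plunger is 10 mm in diameter, smooth and round-ended, and stands 26 mm out of its cap (2 mm when fully pressed).
- roller_plunger (a joint): How far the plunger is pressed into the roller: 0 fully out, 0.024 m fully in (hard stop). The spring gives 0.4 N at 0 and 0.4 N more per mm: 10 N fully in. About 0.005 when the roller is seated.
- dropper_bottle_1: Amber dropper bottle with black top, 36 mm across, 93 mm high, a bystander. Origin under its middle.
- petri_3: Clear petri dish, 54 mm across, 11 mm high, a bystander. Origin under its middle.
- jar_cap_white: White screw cap, 66 mm across, 20 mm high, a bystander. Origin under its middle.
- stopper_1: Blue rubber stopper, 36 mm across, 25 mm high, a bystander. Origin under its middle.
There are look-alikes about, which are no part of the job. Leave any purple look-alike of the roller alone.

How it is judged:
On the way:
1. the roller is between the arms with its plunger pressed in against the tall arm by more than 12 mm (value of joint roller_plunger above 0.012 m and y of roller_tip in the frame of stand between 0.056 and 0.068 m and x of roller_tip in the frame of stand between -0.009 and 0.009 m and z of roller_pin in the frame of stand below 0.16 m), for 0.05 s.
At the end, for the whole second after the job is handed in: The roller is released and at rest between the arms: pin end at least 4 mm inside the short arm, plunger end at least 5.5 mm inside the tall arm (so in the recess), roller level and square to the arms within 0.06 rad, both ends within 5 mm of the middle line in x and 80 to 109 mm high (y of roller_pin in the frame of stand below -0.06 m and y of roller_tip in the frame of stand above 0.0615 m and z of roller_pin in the frame of stand between 0.08 and 0.109 m and x of roller_pin in the frame of stand between -0.005 and 0.005 m and z of roller_tip in the frame of stand between 0.08 and 0.109 m and x of roller_tip in the frame of stand between -0.005 and 0.005 m and angle between the y axis of roller and the y axis of stand, either way round below 0.06 rad and linear speed of roller below 0.01 m/s and contact force between roller and the fingers below 0.1 N); the robot touches nothing.
It fails at once if the roller presses on the dispenser with more than 20 N (contact force between roller and stand above 20 N).
It fails at once if the robot presses on the dispenser with more than 20 N (contact force between any of the arm, the fingers and stand above 20 N).
It fails at once if a bystander (dropper bottle, petri dish, white cap, blue stopper) is moved by more than 20 mm (distance of any of dropper_bottle_1, petri_3, jar_cap_white, stopper_1 from where it was at the start of the episode above 0.02 m).
It also fails if it takes over 42 s, if anything falls off the work surface, if the arm or the gripper's body presses on something with over 40 N, if the wrist force passes 120 N, or if a joint passes its speed limit or range.

## Working session

There is one attempt and no reset: what is moved stays moved. The work goes in short steps, Python scripts to look and compute and a shell command to move; the robot and the scene stay as the last step left them, time stands still between calls to the robot, and variables do not carry over. Pictures are saved under pics/ and viewed, at most 10 in all, crops included, and the job is handed in when it is done.

```bash
mkdir -p pics; python3 - <<'E'
from plant import sense, viewer, bot
import cv2,numpy as np,pickle
d={}
for n in ["scene","side","wrist"]:
    c=viewer.read_camera(n); d[n]=c
    cv2.imwrite(f"pics/{n}0.png",c["frame"][:,:,::-1])
    print(n,c["K"].tolist(),c["k1"],np.round(c["extrinsics"],3).tolist())
pickle.dump(d,open("cams0.pkl","wb"))
s=sense(); print(s["clock"],s["tcp_pos"],s["tcp_rot"],bot.tcp_to_tips)
cv2.imwrite("pics/all0.png",cv2.resize(np.hstack([d["scene"]["frame"],d["side"]["frame"]])[:,:,::-1],(800,300)))
E
```

```text
scene [[477.6301764505531, 0.0, 278.36196183680465], [0.0, 477.6301764505531, 209.95720906585416], [0.0, 0.0, 1.0]] -0.01034258929262986 [[0.877, -0.194, 0.44, -0.226], [-0.481, -0.37, 0.795, -1.16], [0.008, -0.908, -0.418, 0.756], [0.0, 0.0, 0.0, 1.0]]
side [[401.28276037470516, 0.0, 275.87458471645135], [0.0, 401.28276037470516, 204.56550938967206], [0.0, 0.0, 1.0]] 0.020549194389190943 [[-0.809, -0.346, 0.475, -0.161], [-0.588, 0.465, -0.662, 1.139], [0.008, -0.815, -0.58, 0.834], [0.0, 0.0, 0.0, 1.0]]
wrist [[293.6030601179817, 0.0, 277.07734318522614], [0.0, 293.6030601179817, 208.73201905425802], [0.0, 0.0, 1.0]] 0.002852068195404668 [[0.338, -0.903, -0.265, 0.246], [-0.941, -0.325, -0.094, -0.47], [-0.001, 0.281, -0.96, 0.373], [0.0, 0.0, 0.0, 1.0]]
0.15 [ 0.17741501 -0.49389491  0.2178892 ] [ 9.85178779e-01  1.71530003e-01  3.12199053e-05 -4.79528725e-04] 0.011
```

View pics/scene0.png

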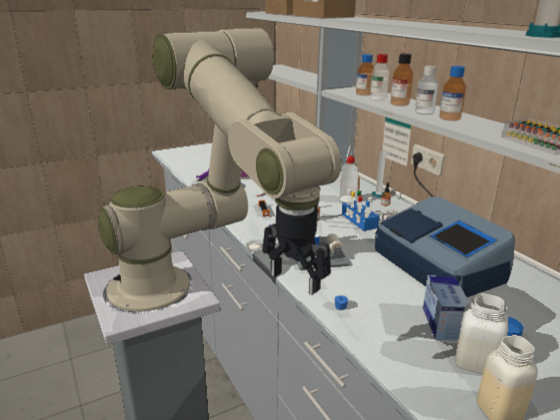

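View pics/side0.png

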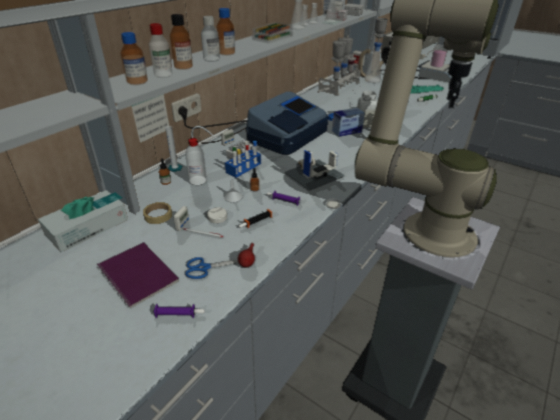

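Side view: the roller candidates are a black/orange one at about (255,219) and purple ones at (283,198) and (178,311). The black-barrelled one with orange caps fits, and the purple ones are look-alikes. The dispenser is at (320,172). I'll confirm with an enlarged crop.

```bash
cat > h.py <<'E'
import numpy as np,cv2,pickle
def rays(c,uv):
    uv=np.atleast_2d(np.array(uv,float)); K=np.array(c["K"])
    p=np.c_[(uv[:,0]-K[0,2])/K[0,0],(uv[:,1]-K[1,2])/K[1,1]]; q=p.copy()
    for _ in range(10): q=p/(1+c["k1"]*(q**2).sum(1,keepdims=True))
    E=np.array(c["extrinsics"]); d=np.c_[q,np.ones(len(q))]@E[:3,:3].T
    return E[:3,3],d
def onz(c,uv,z):
    o,d=rays(c,uv); return o+d*((z-o[2])/d[:,2])[:,None]
def proj(c,P):
    E=np.array(c["extrinsics"]);K=np.array(c["K"])
    p=(np.atleast_2d(P)-E[:3,3])@E[:3,:3]; s=p[:,:2]/p[:,2:]; s=s*(1+c["k1"]*(s**2).sum(1,keepdims=True))
    return s*K[0,0]+K[:2,2]
def tri(views):
    A=np.zeros((3,3));b=np.zeros(3);L=[]
    for c,uv in views:
        o,d=rays(c,uv); d=d[0]/np.linalg.norm(d[0]); M=np.eye(3)-np.outer(d,d); A+=M;b+=M@o;L.append((o,M))
    x=np.linalg.solve(A,b); return x,[float(np.linalg.norm(M@(x-o))) for o,M in L]
E
python3 - <<'E'
from h import *
d=pickle.load(open("cams0.pkl","rb"))
f=d["side"]["frame"][:,:,::-1]
cv2.imwrite("pics/crop1.png",cv2.resize(f[135:245,190:370],(800,489),interpolation=cv2.INTER_CUBIC))
c=d["side"]
print(onz(c,[[255,219],[320,172],[255,183],[217,214],[332,204]],0.013))
E
```

```text
[[ 0.51847597  0.31127202  0.013     ]
 [ 0.50180276 -0.08421713  0.013     ]
 [ 0.65851195  0.13474707  0.013     ]
 [ 0.6396918   0.36647338  0.013     ]
 [ 0.35399437  0.0804703   0.013     ]]
```

View pics/crop1.png

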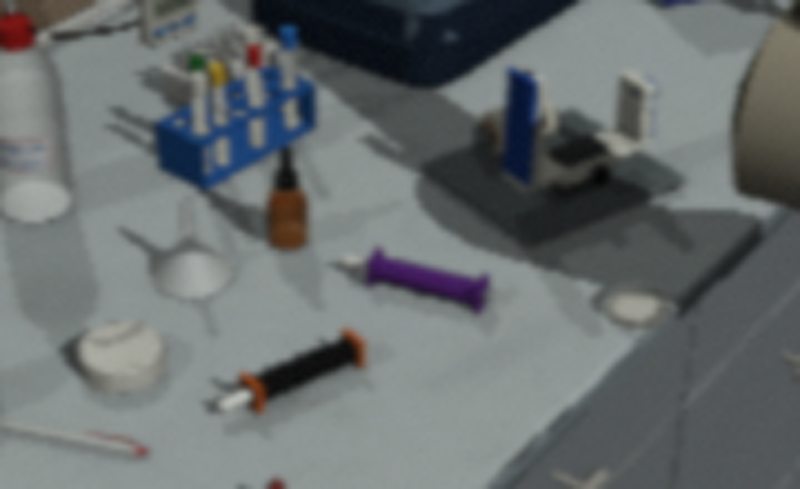

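View pics/wrist0.png

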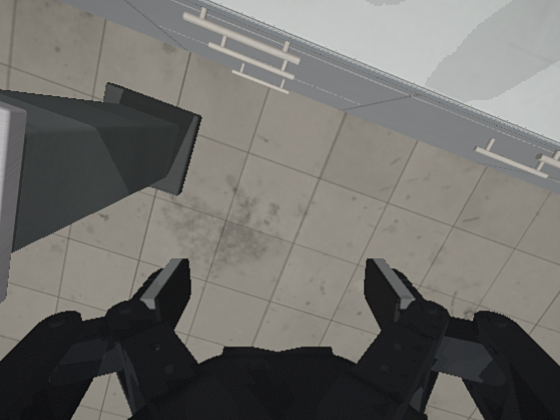

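The crop confirms the roller: black barrel, orange caps at side px (247,223) and (270,213), with the white plunger at (243,225) at the left end. The tall blue arm is at (307,158) and the short arm at (332,158). The wrist view shows only floor so far. Next I'll work out the approach move.

```bash
python3 - <<'E'
from h import *
d=pickle.load(open("cams0.pkl","rb"));c=d["side"]
P=onz(c,[[247.4,222.8],[269.9,213.3],[243,225.5]],0.013);print(P.round(3), np.linalg.norm(P[0]-P[1]))
print("base corners",onz(c,[[285,174],[309,189],[343,176.5],[318,162]],0.013).round(3))
print("bottle,petri,cap,dish",onz(c,[[255,190],[333,204],[217,218],[233,198]],0.0).round(3))
m=P[:2].mean(0); ax=P[0]-P[1]; yaw=np.degrees(np.arctan2(ax[1],ax[0])); print("mid",m,"plunger dir deg",yaw)
# tool x now
tx=np.array([.9412,.338]);ty=np.array([.338,-.9412]); D=m[:2]-[.1774,-.4939]
print("shift tool",D@tx*1e3,D@ty*1e3,"toolx yaw",np.degrees(np.arctan2(tx[1],tx[0])))
E
```

```text
[[0.526 0.342 0.013]
 [0.497 0.256 0.013]
 [0.528 0.362 0.013]] 0.09117923428848908
base corners [[ 0.605  0.012  0.013]
 [ 0.471  0.047  0.013]
 [ 0.412 -0.109  0.013]
 [ 0.55  -0.149  0.013]]
bottle,petri,cap,dish [[0.641 0.157 0.   ]
 [0.359 0.062 0.   ]
 [0.637 0.371 0.   ]
 [0.672 0.247 0.   ]]
mid [0.51165169 0.29912898 0.013     ] plunger dir deg 71.88657434859066
shift tool 582.6414847010004 -633.4218022909319 toolx yaw 19.754026438430557
```

```bash
python3 -m jog '[[0,0,-20,-8.5],[0,0,-20,-8.5],[0,0,-20,-8.5],[0,0,-20,-8.5],[0,0,-10,-8.5],[0,0,0,-8.5]]' 100 30 && python3 -m jog '[[35,12,0,0],[45,15,0,0],[45,15,0,0],[45,15,0,0],[45,15,0,0],[45,15,0,0],[45,15,0,0],[45,15,0,0]]' && python3 -m jog '[[45,15,0,0],[45,15,0,0],[35,12,0,0],[22,7,0,0],[0,0,0,0],[0,0,0,0]]'
python3 - <<'E'
from plant import sense, viewer
import cv2,pickle
c=viewer.read_camera("wrist");pickle.dump(c,open("w1.pkl","wb"));cv2.imwrite("pics/w1.png",c["frame"][:,:,::-1])
s=sense();print(s["tcp_pos"],s["clock"],s["wrist_force"])
E
```

```text
clock: 0.75
tcp_pos: [0.1775, -0.4945, 0.3096]
tcp_rot: [0.814, 0.581, -0.001, 0.001]
wrist_force: [-0.4, 0.5, -1.3]
gripper_width: 0.997
finger_force: 0.0
clock: 1.55
tcp_pos: [0.404, -0.2004, 0.3083]
tcp_rot: [0.815, 0.579, -0.0, 0.0]
wrist_force: [1.5, -1.3, -0.7]
gripper_width: 0.996
finger_force: 0.0
clock: 2.15
tcp_pos: [0.4978, -0.0797, 0.308]
tcp_rot: [0.815, 0.579, -0.0, -0.0]
wrist_force: [-0.8, -0.2, -0.6]
gripper_width: 1.003
finger_force: 0.0
[ 0.49756753 -0.08018523  0.30812852] 2.2 [ 0.67190103 -0.01306616 -1.11501591]
```

View pics/w1.png

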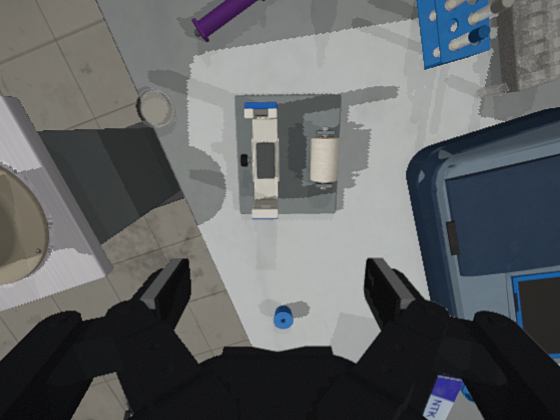

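Wrist view: base spans (236–340, 95–213), tall arm top at (261,106), short arm top at (264,213), label roll at (324,160), blue stopper at (283,317), petri at (155,107). I'll take a second, nearer view.

```bash
python3 -m jog '[[40,-8,-5,0],[40,-8,30,0],[20,0,30,0],[0,0,20,0],[0,0,0,0],[0,0,0,0]]' | tail -6
python3 - <<'E'
from plant import sense, viewer
from h import *
c=viewer.read_camera("wrist");pickle.dump(c,open("w2.pkl","wb"))
a=pickle.load(open("w1.pkl","rb"))
A=cv2.resize(a["frame"][90:225,215:350],None,fx=2.95,fy=2.95,interpolation=cv2.INTER_CUBIC)[:398,:398]
f=c["frame"]
B=cv2.resize(f[60:400,150:400],None,fx=1.6,fy=1.6,interpolation=cv2.INTER_CUBIC)
o=np.zeros((544,798,3),np.uint8);o[:398,:398]=A;o[:544,398:798]=B
cv2.imwrite("pics/w12.png",o[:,:,::-1])
E
```

```text
clock: 2.8
tcp_pos: [0.5158, 0.0185, 0.2346]
tcp_rot: [0.816, 0.578, 0.0, 0.0]
wrist_force: [-0.6, -0.6, -0.8]
gripper_width: 1.0
finger_force: 0.0
```

View pics/w12.png

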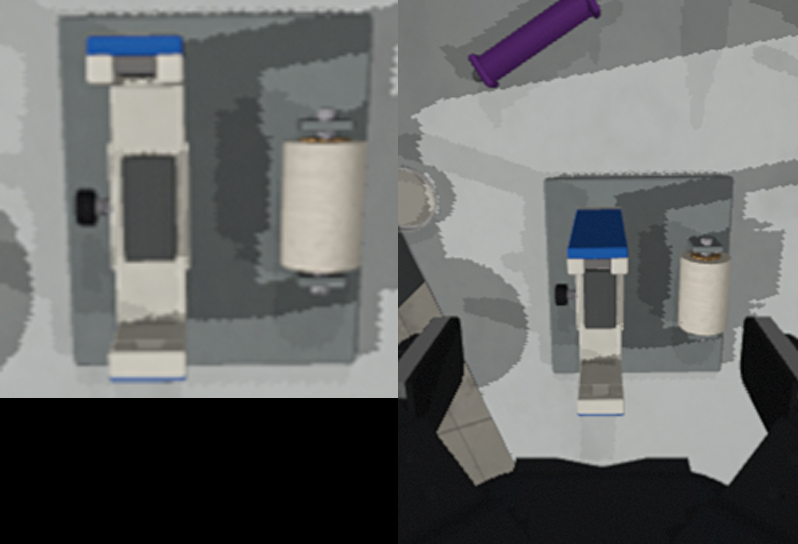

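Left crop: tall arm top with blue back strip and white cheeks (86–183, 36–82), short arm top (109–186, 345–380). Right crop: the same cheeks at (569–628, 258–272) and short arm top at (578–624, 400–414). I'll triangulate these.

```bash
python3 - <<'E'
from h import *
a=pickle.load(open("w1.pkl","rb"));b=pickle.load(open("w2.pkl","rb"))
f1=lambda p:[p[0]/2.95+215-.33,p[1]/2.95+90-.33]
f2=lambda p:[(p[0]-398)/1.6+150-.2,p[1]/1.6+60-.2]
# subpixel edge refine along image rows/cols by max gradient
def prof(c,u,v,axis,n=6):
    g=c["frame"].astype(float)
    u,v=int(round(u)),int(round(v))
    s=g[v-n:v+n+1,u-2:u+3].mean(1) if axis=='v' else g[v-1:v+2,u-n:u+n+1].mean(0)
    return s.round().astype(int)[:,[0,2]].tolist()
Q={'tall_in_L':((87,82),(569.5,272)),'tall_in_R':((183,82),(628,272)),'tall_bw_L':((87,55),(568.5,258)),'tall_bw_R':((183,55),(628.5,258)),
'sh_in_L':((110,345),(578.5,400)),'sh_in_R':((186,345),(624,400)),'sh_out_L':((110,380),(579,414)),'sh_out_R':((186,380),(624,414))}
R={}
for k,(p,q) in Q.items():
    x,e=tri([(a,f1(p)),(b,f2(q))]);R[k]=x;print(k,np.round(x*1e3,1),np.round(np.array(e)*1e3,1))
for s in ['tall_in','tall_bw','sh_in','sh_out']: print(s,np.linalg.norm(R[s+'_L']-R[s+'_R'])*1e3)
t=(R['tall_in_L']+R['tall_in_R'])/2; s=(R['sh_in_L']+R['sh_in_R'])/2; D=t-s
print("in-in",D*1e3,np.linalg.norm(D[:2])*1e3,np.degrees(np.arctan2(D[1],D[0])))
for n,c,f,pts in [('1',a,f1,[(61,14),(371,12),(76,364),(356,362)]),('2',b,f2,[(546,178),(732,178),(553,372),(722,371)])]:
    P=onz(c,[f(p) for p in pts],.013); print(n,(P*1e3).round(1).tolist()); 
    for i,j in [(0,1),(2,3),(2,0),(3,1)]:
        v=P[j]-P[i];print(np.linalg.norm(v)*1e3,np.degrees(np.arctan2(v[1],v[0])))
for nm,c,f,i in [('1',a,f1,0),('2',b,f2,1)]:
  for k,ax in [('tall_in_L','v'),('sh_in_L','v'),('sh_out_L','v')]:
    p=f(Q[k][i]); print(nm,k,np.round(p,1),prof(c,p[0]+3,p[1],ax))
E
```

```text
tall_in_L [491.6   3.4 139.6] [0.7 0.7]
tall_in_R [523.5  -7.8 139.6] [0.2 0.2]
tall_bw_L [494.7  11.8 141.3] [0.3 0.3]
tall_bw_R [526.5   0.8 141.5] [0.2 0.2]
sh_in_L [458.8 -98.4 107.5] [0.2 0.2]
sh_in_R [ 489.1 -109.   107.4] [0.2 0.2]
sh_out_L [ 451.8 -116.1   97.4] [0.6 0.6]
sh_out_R [ 483.2 -127.1   97.3] [0.1 0.1]
tall_in 33.74841954396113
tall_bw 33.66951829836126
sh_in 32.10798568378964
sh_out 33.30779897989248
in-in [ 33.59548856 101.49872664  32.11733462] 106.9142102864137 71.6857565659114
1 [[478.1, 43.6, 13.0], [620.7, -5.1, 13.0], [420.5, -125.1, 13.0], [564.8, -174.0, 13.0]]
150.68720697367527 -18.841557318307093
152.36510412009292 -18.734051011396147
178.17981037620495 71.14715382817282
177.90150116832598 71.68744861053695
2 [[478.3, 43.6, 13.0], [619.9, -6.0, 13.0], [420.0, -124.4, 13.0], [565.8, -174.4, 13.0]]
149.96015088432682 -19.31434815250814
154.14933802365317 -18.936008488999054
177.7919589233766 70.84748530328041
176.83551864336405 72.20477149534679
1 tall_in_L [244.2 117.5] [[204, 191], [203, 190], [203, 190], [202, 190], [203, 190], [205, 192], [193, 180],
[... 276 characters left out ...]
] [[199, 186], [198, 185], [199, 185], [200, 186], [203, 187], [181, 183], [101, 164], [123, 158], [165, 168], [171, 171], [169, 170], [171, 172], [171, 171]]
2 tall_in_L [257.  229.8] [[200, 187], [199, 186], [199, 186], [199, 186], [199, 186], [200, 187], [196, 182], [161, 151], [134, 131], [132, 129], [134, 131], [135, 131], [135, 132]]
2 sh_in_L [262.6 309.8] [[104, 95], [105, 96], [110, 101], [110, 100], [104, 95], [124, 114], [175, 162], [196, 183], [197, 184], [195, 182], [195, 182], [196, 182], [198, 183]]
2 sh_out_L [262.9 318.6] [[195, 182], [195, 182], [196, 182], [198, 183], [200, 184], [157, 174], [86, 156], [149, 162], [169, 167], [168, 168], [167, 167], [167, 167], [166, 167]]
```

```bash
python3 - <<'E'
from h import *
a=pickle.load(open("w1.pkl","rb"));b=pickle.load(open("w2.pkl","rb"))
# per-edge mid-column: subpixel row of mid-level crossing, averaged over columns, red channel
def edge(c,u0,u1,v,n=5):
    g=c["frame"][:,:,0].astype(float);out=[]
    for u in range(int(u0),int(u1)+1):
        s=g[v-n:v+n+1,u];lo,hi=s[0],s[-1];m=(lo+hi)/2
        for i in range(len(s)-1):
            if (s[i]-m)*(s[i+1]-m)<=0: out.append(v-n+i+(s[i]-m)/(s[i]-s[i+1]+1e-9));break
    return np.median(out)
def cols(c,v0,v1,u,n=6):
    g=c["frame"][:,:,0].astype(float);out=[]
    for v in range(v0,v1+1):
        s=g[v,u-n:u+n+1];m=(s[0]+s[-1])/2
        for i in range(len(s)-1):
            if (s[i]-m)*(s[i+1]-m)<=0: out.append(u-n+i+(s[i]-m)/(s[i]-s[i+1]+1e-9));break
    return np.median(out)
T1=[edge(a,247,252,118),edge(a,270,275,118)];T2=[edge(b,259,264,231),edge(b,287,292,231)]
S1=edge(a,255,275,209,4);S2=edge(b,266,288,310,4)
tc1=[cols(a,110,116,244),cols(a,110,116,277)];tc2=[cols(b,223,228,257),cols(b,223,228,294)]
sc1=[cols(a,210,215,252),cols(a,210,215,278)];sc2=[cols(b,311,316,263),cols(b,311,316,291)]
g1=[cols(a,110,115,254,4),cols(a,110,115,269,4)]
print(T1,T2,S1,S2,tc1,tc2,sc1,sc2,g1)
t,e=tri([(a,(np.mean(tc1),np.mean(T1))),(b,(np.mean(tc2),np.mean(T2)))]);print("tall",t*1e3,e)
s,e=tri([(a,(np.mean(sc1),S1)),(b,(np.mean(sc2),S2))]);print("short",s*1e3,e)
for h in (84,88,90,92,94,98):
  for n,c,tv,sv,tc,sc in [('1',a,np.mean(T1),S1,tc1,sc1),('2',b,np.mean(T2),S2,tc2,sc2)]:
    TT=onz(c,[np.mean(tc),tv],(h+56)/1e3)[0];SS=onz(c,[np.mean(sc),sv],(h+13)/1e3)[0];D=TT-SS
    w=onz(c,[[tc[0],tv],[tc[1],tv]],(h+56)/1e3);w2=onz(c,[[sc[0],sv],[sc[1],sv]],(h+13)/1e3)
    print(h,n,"mid",((TT+SS)*500).round(1)[:2],"len",round(np.linalg.norm(D[:2])*1e3,1),"yaw",round(np.degrees(np.arctan2(D[1],D[0])),2),"w",np.linalg.norm(w[0]-w[1])*1e3,np.linalg.norm(w2[0]-w2[1])*1e3)
E
```

```text
[np.float64(117.66530054643735), np.float64(116.35702614377044)] [np.float64(230.43006993005218), np.float64(230.57596153844696)] 208.85576923078568 309.47058823530335 [np.float64(243.70769230770318), np.float64(276.3880597014867)] [np.float64(255.38153846154592), np.float64(293.1491935483847)] [np.float64(251.41900105709206), np.float64(277.34545454544826)] [np.float64(261.72916666672745), np.float64(289.80624999994797)] [np.float64(252.51308227464324), np.float64(267.69262295083104)]
tall [507.13814297  -1.65154783 142.28670271] [0.00011469705332387185, 0.00011469705332370483]
short [ 471.13867492 -108.40116587   99.24039009] [0.00014777695568893277, 0.0001477769556888807]
84 1 mid [488.9 -55.3] len 113.3 yaw 71.51 w 34.372673372140206 33.73746287475867
84 2 mid [488.7 -56.2] len 113.4 yaw 71.23 w 34.27687366927225 32.46857343721049
88 1 mid [489.3 -54.8] len 112.1 yaw 71.49 w 33.9477125126409 33.36928793680127
88 2 mid [489.4 -54.1] len 112.1 yaw 71.23 w 33.72879135154355 32.02555623653658
90 1 mid [489.5 -54.6] len 111.5 yaw 71.49 w 33.735232082891244 33.1852004678226
90 2 mid [489.8 -53.1] len 111.4 yaw 71.23 w 33.45475019267928 31.80404763619961
92 1 mid [489.7 -54.4] len 110.8 yaw 71.48 w 33.52275165314159 33.001112998843865
92 2 mid [490.2 -52.1] len 110.8 yaw 71.23 w 33.18070903381496 31.582539035862688
94 1 mid [489.9 -54.1] len 110.2 yaw 71.47 w 33.310271223391936 32.817025529865134
94 2 mid [490.6 -51.1] len 110.1 yaw 71.22 w 32.9066678749507 31.361030435525716
98 1 mid [490.3 -53.7] len 109.0 yaw 71.46 w 32.88531036389258 32.44885059190768
98 2 mid [491.3 -49.1] len 108.8 yaw 71.22 w 32.358585557222 30.918013234851752
```

Both arms agree on h of about 86–87 mm, with inner spacing of 112 mm. The fork middle is near (0.489, -0.055) and the y axis yaw is 71.35°. Now to the roller.

```bash
cat > rol.py <<'E'
from plant import sense, viewer
from h import *
import sys
c=viewer.read_camera("wrist");pickle.dump(c,open(sys.argv[1]+".pkl","wb"));cv2.imwrite("pics/"+sys.argv[1]+".png",c["frame"][:,:,::-1])
hsv=cv2.cvtColor(c["frame"],cv2.COLOR_RGB2HSV)
m=cv2.inRange(hsv,(6,170,110),(18,255,255));n,l,st,ce=cv2.connectedComponentsWithStats(m)
for i in range(1,n):
    if st[i,4]>40: print(st[i].tolist(),ce[i].round(1).tolist(),(onz(c,ce[i],.013)[0]*1e3).round(1).tolist(),(onz(c,ce[i],.026)[0]*1e3).round(1).tolist())
s=sense();print(s["tcp_pos"].round(4),s["clock"],np.degrees(2*np.arctan2(s["tcp_rot"][1],s["tcp_rot"][0])))
E
python3 -m jog '[[30,-15,0,0],[45,-22,0,0],[45,-22,0,0],[45,-22,0,0],[30,-15,0,0],[15,-5,0,0],[0,0,0,0],[0,0,0,0]]' |tail -6|head -2; python3 rol.py r1
```

```text
clock: 3.65
tcp_pos: [0.4903, 0.2497, 0.2342]
[271, 92, 21, 6, 97] [280.9, 94.4] [529.9, 345.6, 13.0] [529.4, 344.6, 26.0]
[275, 172, 19, 5, 78] [284.1, 174.1] [502.4, 253.2, 13.0] [502.8, 255.4, 26.0]
[398, 197, 22, 22, 380] [408.5, 207.8] [644.5, 155.5, 13.0] [640.0, 161.1, 26.0]
[0.4903 0.2494 0.234 ] 3.7 70.65587823671092
```

View pics/r1.png

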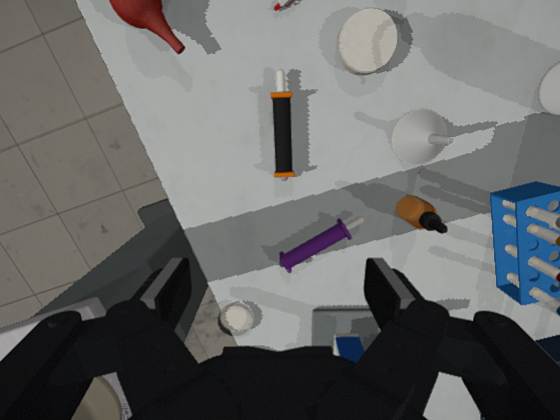

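Wrist view: the roller lies at (283,135), orange caps at (281,94) and (284,174), white plunger at (280,78) pointing toward +y. The purple look-alike is at (317,245). I'll go over the roller for a second view.

```bash
python3 -m jog '[[30,4,10,-2.7],[23,3.5,30,0],[0,0,40,0],[0,0,20,0],[0,0,0,0],[0,0,0,0]]' |tail -6|head -2; python3 rol.py r2; python3 - <<'E'
from h import *
a=pickle.load(open("r1.pkl","rb"));b=pickle.load(open("r2.pkl","rb"))
def caps(c):
    m=cv2.inRange(cv2.cvtColor(c["frame"],cv2.COLOR_RGB2HSV),(6,170,110),(18,255,255));n,l,st,ce=cv2.connectedComponentsWithStats(m)
    return sorted([ce[i] for i in range(1,n) if st[i,4]>40 and 250<ce[i][0]<320],key=lambda p:p[1])
A,B=caps(a),caps(b);print(A,B)
if len(B)>=2:
  P=[tri([(a,A[i]),(b,B[i])]) for i in (0,1)];print([ (p[0]*1e3).round(1) for p in P],[p[1] for p in P])
E
```

```text
clock: 4.3
tcp_pos: [0.5141, 0.298, 0.1349]
[264, 145, 28, 7, 188] [277.5, 148.0] [529.5, 344.1, 13.0] [529.8, 345.2, 26.0]
[265, 243, 25, 6, 109] [276.9, 245.7] [501.0, 250.3, 13.0] [502.6, 255.8, 26.0]
[0.5144 0.2983 0.1355] 4.35 73.38427561630733
[array([280.88659794,  94.43298969]), array([284.06410256, 174.12820513])] [array([277.5      , 148.0212766]), array([276.9266055 , 245.66055046])]
[array([529.6, 344.9,  22. ]), array([502.6, 255.3,  25.1])] [[6.697301552712053e-05, 6.697301552714367e-05], [0.00015876021435942879, 0.0001587602143595988]]
```

```bash
python3 -m jog '[[0,1.2,40,0],[0,0,40,0],[0,0,25,0],[0,0,12,0],[0,0,3.5,0],[0,0,0,0]]' 60 && python3 -m jog '[[0,0,0,0],[0,0,0,0],[0,0,0,0],[0,0,0,0],[0,0,0,0],[0,0,0,0]]' 0 60
```

```text
clock: 4.95
tcp_pos: [0.5153, 0.2987, 0.0146]
tcp_rot: [0.802, 0.598, 0.001, 0.0]
wrist_force: [-0.8, -0.2, -0.6]
gripper_width: 0.602
finger_force: 0.0
clock: 5.55
tcp_pos: [0.5144, 0.2986, 0.0132]
tcp_rot: [0.801, 0.598, 0.0, 0.0]
wrist_force: [-0.9, 0.3, -0.3]
gripper_width: -0.001
finger_force: 0.0
```

```bash
python3 rol.py r3
```

```text
[253, 165, 51, 11, 549] [278.1, 170.0] [529.2, 343.2, 13.0] [529.8, 345.1, 26.0]
[272, 328, 11, 7, 64] [277.1, 331.3] [499.7, 245.6, 13.0] [502.7, 255.7, 26.0]
[0.5144 0.2986 0.0132] 5.6 73.45711250671562
```

View pics/r3.png

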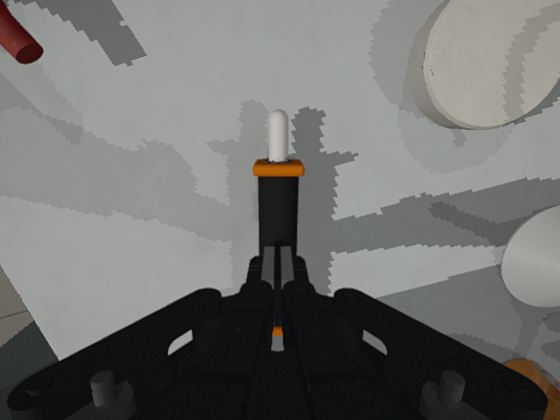

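The roller hasn't moved and the gripper reads shut, but the picture is ambiguous. Lifting slightly will tell: the caps stay at the same pixels if the roller is held.

```bash
python3 -m jog '[[0,0,-15,0],[0,0,-25,0],[0,0,0,0],[0,0,0,0]]'; python3 rol.py r4
```

```text
clock: 6.0
tcp_pos: [0.5147, 0.2987, 0.0542]
tcp_rot: [0.801, 0.598, 0.001, 0.0]
wrist_force: [-0.2, -0.2, -0.7]
gripper_width: -0.001
finger_force: 0.0
[258, 156, 40, 9, 350] [277.4, 160.0] [529.3, 343.7, 13.0] [529.8, 345.2, 26.0]
[0.5142 0.2985 0.0533] 6.05 73.4552346121582
```

The roller stayed on the table, so the fingers shut just above the barrel. The picture agrees: the fingertips appear at the depth of the barrel top, meaning the true tips are about 24 mm farther back than stated (about 13 mm behind the TCP when shut). I'll redo the grasp lower, watching the force.

```bash
python3 -m jog '[[0,0,0,0],[0,0,0,0],[0,0,0,0],[0,0,0,0],[0,0,0,0]]' 60 |grep width; python3 -m jog '[[0,0,20,0],[0,0,20,0],[0,0,14,0],[0,0,0,0]]'; python3 -m jog '[[0,0,4,0],[0,0,3,0],[0,0,0,0]]'
```

```text
gripper_width: 0.602
clock: 6.95
tcp_pos: [0.5134, 0.2982, -0.0026]
tcp_rot: [0.802, 0.598, -0.002, -0.001]
wrist_force: [-0.3, 0.5, 0.5]
gripper_width: 0.598
finger_force: 0.0
clock: 7.25
tcp_pos: [0.5145, 0.2986, -0.0076]
tcp_rot: [0.801, 0.598, 0.0, 0.0]
wrist_force: [0.3, -0.0, -0.3]
gripper_width: 0.599
finger_force: 0.0
```

```bash
python3 -m jog '[[0,0,0,0],[0,0,0,0],[0,0,0,0],[0,0,0,0],[0,0,0,0],[0,0,0,0]]' 0 60
```

```text
clock: 7.85
tcp_pos: [0.5147, 0.2987, -0.0072]
tcp_rot: [0.801, 0.598, 0.0, 0.0]
wrist_force: [-0.7, 0.4, 6.5]
gripper_width: 0.234
finger_force: 58.8
```

```bash
python3 -m jog '[[0,0,0,0],[0,0,0,0],[0,0,0,0],[0,0,3,0],[0,0,0,0]]' 40 30|tail -4; python3 -m jog '[[0,0,2,0],[0,0,0,0],[0,0,0,0]]' |tail -5;python3 -m jog '[[0,0,0,0],[0,0,0,0],[0,0,0,0],[0,0,0,0]]' 0 30
```

```text
tcp_rot: [0.801, 0.598, -0.0, -0.0]
wrist_force: [0.1, 0.3, 0.3]
gripper_width: 0.399
finger_force: 0.0
tcp_pos: [0.5143, 0.2986, -0.0129]
tcp_rot: [0.802, 0.598, -0.0, -0.0]
wrist_force: [-0.7, -0.1, 0.4]
gripper_width: 0.399
finger_force: 0.0
clock: 9.05
tcp_pos: [0.5145, 0.2986, -0.0126]
tcp_rot: [0.801, 0.598, 0.0, 0.0]
wrist_force: [-1.6, 0.2, 1.7]
gripper_width: 0.242
finger_force: 29.4
```

```bash
python3 -m jog '[[0,0,0,0],[0,0,0,0]]' - 60|tail -3; python3 -m jog '[[0,0,-10,0],[0,0,-30,0],[0,0,-20,0],[0,0,0,0],[0,0,0,0]]'; python3 rol.py r5; python3 - <<'E'
from h import *
c=pickle.load(open("r5.pkl","rb"));f=c["frame"]
g=cv2.resize(f[110:350,180:380],None,fx=2,fy=2)
from plant import viewer
s=viewer.read_camera("side");pickle.dump(s,open("s5.pkl","wb"))
p=proj(s,[[.5145,.2986,.055]])[0].astype(int);print(p)
k=cv2.resize(s["frame"][p[1]-45:p[1]+45,p[0]-40:p[0]+40],(400,450),interpolation=cv2.INTER_CUBIC)
o=np.zeros((480,800,3),np.uint8);o[:,:400]=g;o[:450,400:]=k;cv2.imwrite("pics/r5c.png",o[:,:,::-1])
E
```

```text
wrist_force: [0.3, -0.5, 3.9]
gripper_width: 0.23
finger_force: 58.5
clock: 9.75
tcp_pos: [0.5141, 0.2985, 0.0468]
tcp_rot: [0.801, 0.598, -0.0, -0.0]
wrist_force: [0.9, 0.1, -1.6]
gripper_width: 0.24
finger_force: 58.8
[247, 173, 62, 14, 833] [277.4, 179.4] [525.3, 332.2, 13.0] [526.0, 334.6, 26.0]
[468, 329, 34, 27, 354] [484.4, 342.1] [642.6, 164.6, 13.0] [635.2, 178.4, 26.0]
[0.5137 0.2983 0.0461] 9.8 73.45482038168986
[258 207]
```

View pics/r5c.png

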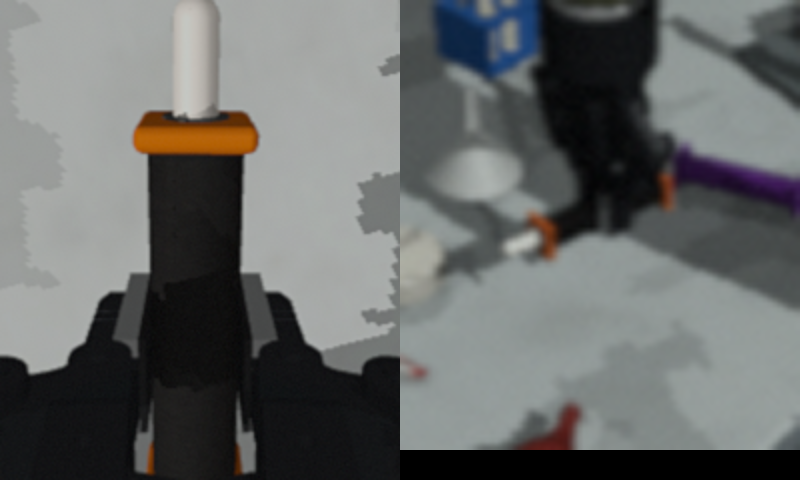

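The roller is held: wrist crop shows barrel between the pads, cap at (277,180) and plunger straight ahead. The side crop shows both orange caps in line with the hand. Checking level and along-axis position numerically.

```bash
python3 - <<'E'
from h import *
s=pickle.load(open("s5.pkl","rb"));w=pickle.load(open("r5.pkl","rb"))
s0=pickle.load(open("cams0.pkl","rb"))["side"]
def caps(c,u0,u1,v0,v1):
    m=np.zeros(c["frame"].shape[:2],np.uint8);m[v0:v1,u0:u1]=cv2.inRange(cv2.cvtColor(c["frame"],cv2.COLOR_RGB2HSV),(4,130,70),(18,255,255))[v0:v1,u0:u1]
    n,l,st,ce=cv2.connectedComponentsWithStats(m);return [(st[i].tolist(),ce[i]) for i in range(1,n) if st[i,4]>3]
yaw=np.radians(73.4);t=np.array([np.cos(yaw),np.sin(yaw),0]);n=np.array([-t[1],t[0],0])
for c,p0,b in [(s,np.array([.5145,.2986,0]),(235,285,185,225)),(s0,np.array([.5162,.3003,0]),(235,285,200,235))]:
    print()
    for st,ce in caps(c,*b):
        o,d=rays(c,ce);k=((p0-o)@n)/(d[0]@n);P=o+k*d[0];print(st,ce.round(1),"along",((P-p0)@t*1e3).round(1),"z",(P[2]*1e3).round(1))
z=.0461+.0386
P=onz(w,[277.4,179.4],z)[0];print("cap rel tcp",((P-[.5137,.2983,z])@t*1e3),((P-[.5137,.2983,z])@n*1e3))
E
```

```text
[270, 197, 3, 7, 11] [270.8 199.6] along -52.8 z 64.8
[244, 205, 5, 8, 19] [246.7 208.2] along 44.6 z 71.7

[268, 210, 4, 5, 8] [269.6 211.8] along -50.7 z 15.3
[245, 220, 5, 7, 19] [247.2 222.7] along 42.1 z 11.2
cap rel tcp 49.32182126250649 -1.3901210927312126
```

Level within about 2°; roller axis is about TCP + 25.6 mm, mid-barrel about +2 mm along the tool x. I'll carry it above the fork.

```bash
python3 -m jog '[[0,0,-20,2],[0,0,-40,0],[0,0,-38,0],[0,0,-12,0],[-15,4,0,0],[-30,7,0,0],[-40,10,0,0],[-40,10,0,0]]' |head -2; python3 -m jog '[[-40,10,0,0],[-40,10,0,0],[-40,10,0,0],[-40,10,0,0],[-40,10,0,0],[-30,5,0,0],[-17,2,0,0],[0,0,0,0]]' ; python3 -m jog '[[0,0,0,0],[0,0,0,0]]'|head -5; python3 -c "
from plant import sense;import numpy as np
s=sense();q=s['tcp_rot'];p=s['tcp_pos']*1e3
yw=np.degrees(2*np.arctan2(q[1],q[0]));sy=np.array([.3197,.9475]);sx=np.array([.9475,-.3197]);d=p[:2]-[489.2,-54.6]
print(yw,'x',d@sx+1.4,'y0',d@sy+2.2,'axis z',p[2]+25.6)"
```

```text
clock: 10.65
tcp_pos: [0.5023, 0.1681, 0.1545]
clock: 11.45
tcp_pos: [0.4777, -0.084, 0.1549]
tcp_rot: [0.813, 0.583, -0.001, -0.002]
wrist_force: [0.2, 0.2, -0.9]
gripper_width: 0.234
finger_force: 58.8
clock: 11.65
tcp_pos: [0.479, -0.0813, 0.1563]
tcp_rot: [0.812, 0.584, -0.0, -0.001]
wrist_force: [0.3, 0.0, -0.7]
gripper_width: 0.232
71.49575032100711 x 0.2986607645981496 y0 -26.365077553635196 axis z 181.9014176316659
```

```bash
cat > st.py <<'E'
from plant import sense;import numpy as np
s=sense();q=s['tcp_rot'];p=s['tcp_pos']*1e3;f=s['wrist_force']
yw=np.degrees(2*np.arctan2(q[1],q[0]));sy=np.array([.3197,.9475]);sx=np.array([.9475,-.3197]);d=p[:2]-[489.2,-54.6]
print('t',s['clock'],'yaw',yw.round(2),'x',(d@sx+1.4).round(2),'y0',(d@sy+2.2).round(2),'axz',(p[2]+25.6).round(2),'F xyz',(f[:2]@sx).round(1),(f[:2]@sy).round(1),f[2].round(1),s['finger_force'])
E
python3 -m jog '[[-2,0,20,0],[0,0,25,0],[0,0,11,0],[0,0,0,0],[0,0,0,0]]' >/dev/null; python3 st.py; python3 - <<'E'
from plant import viewer
from h import *
c=viewer.read_camera("wrist");pickle.dump(c,open("f1.pkl","wb"));f=c["frame"]
cv2.imwrite("pics/f1.png",cv2.resize(f[120:330,180:380],(762,800*210//280+0)if 0 else (571,600),interpolation=cv2.INTER_CUBIC)[:,:,::-1])
E
```

```text
t 12.15 yaw 71.49 x 1.32 y0 -28.63 axz 127.41 F xyz -0.4 1.1 -0.1 58.837464451789856
```

View pics/f1.png

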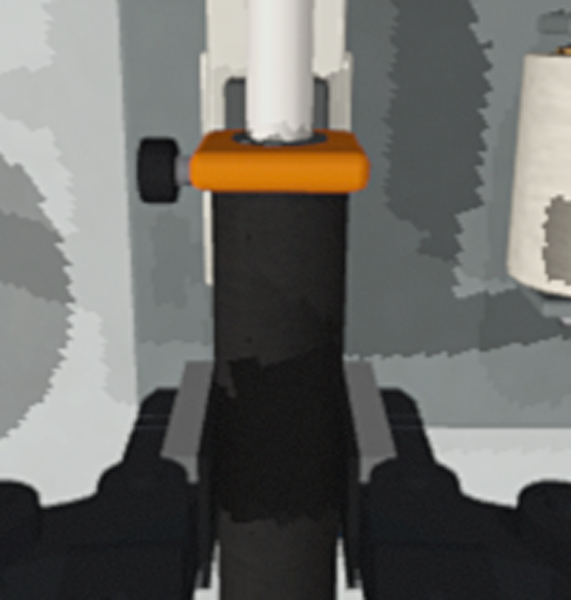

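View: cap at crop (280,162) and plunger straight along the fork; the tall arm is just outside this crop, so I'll check its groove against the plunger numerically.

```bash
python3 - <<'E'
from h import *
c=pickle.load(open("f1.pkl","rb"));f=c["frame"].astype(int)
O=np.array([489.2,-54.6]);sy=np.array([.3197,.9475]);sx=np.array([.9475,-.3197])
W=lambda x,y,z:np.r_[(O+x*sx+y*sy),z]/1e3
for y,z in [(56,143),(60,143),(65,143)]: print(y,proj(c,[W(x,y,z) for x in(-17,-7.5,0,7.5,17)]).round(1).tolist())
print("tip",proj(c,[W(1.3,y,127) for y in(0,26,47)]).round(1).tolist())
r=int(proj(c,[W(0,60,143)])[0,1])
for v in range(r-6,r+40,4): print(v,[tuple(f[v,u,[0,2]]) if 0 else f"{f[v,u,0]}/{f[v,u,2]}" for u in range(230,326,4)])
E
```

```text
56 [[227.8, 76.9], [254.3, 77.0], [275.2, 77.1], [296.1, 77.2], [322.6, 77.2]]
60 [[227.2, 64.7], [254.0, 64.8], [275.2, 64.8], [296.3, 64.9], [323.1, 65.0]]
65 [[226.6, 49.0], [253.8, 49.1], [275.2, 49.1], [296.6, 49.2], [323.8, 49.3]]
tip [[278.0, 213.1], [278.3, 156.6], [278.5, 106.1]]
58 ['225/212', '224/211', '224/211', '224/211', '223/211', '224/210', '158/147', '127/124', '127/123', '128/124', '127/125', '127/125', '128/123', '127/123', '128/124', '127/123', '126/123', '190/177', '226/213', '225/213', '224/211', '222/210', '222/209', '184/171']
62 ['223/210', '224/210', '223/210', '223/210', '223/210', '222/209', '160/149', '125/123', '125/123', '128/123', '127/124', '127/124', '127/124', '127/124', '126/124', '127/124', '125/122', '190/177', '226/213', '224/212', '224/210', '222/209', '221/208', '180/166']
66 ['219/206', '224/211', '223/211', '223/210', '222/210', '222/209', '162/151', '125/121', '126/122', '125/122', '124/120', '126/123', '127/124', '126/123', '126/122', '127/123', '126/123', '198/185', '226/213', '225/212', '223/211', '222/209', '221/208', '175/163']
70 ['2
[... 1591 characters left out ...]
109', '158/145', '202/188', '206/194', '205/191', '205/192', '207/193', '205/192', '198/185', '125/114', '124/114', '120/111', '114/107', '95/100', '96/101', '96/100', '96/99']
98 ['125/130', '124/130', '124/129', '125/131', '125/131', '135/137', '121/111', '119/110', '121/111', '121/111', '120/110', '120/110', '120/109', '119/108', '119/110', '118/109', '117/109', '118/109', '117/110', '96/102', '96/101', '96/99', '97/101', '95/99']
102 ['126/130', '125/131', '124/129', '124/129', '123/128', '121/127', '215/203', '215/201', '215/201', '215/203', '215/201', '215/201', '214/201', '213/200', '213/199', '213/199', '213/199', '214/201', '97/100', '96/101', '96/100', '95/100', '97/102', '97/100']
```

Groove centre is at column 276 and the plunger at column 278, so I shift about −0.9 mm in tool y. Then press in gently.

```bash
python3 -m jog '[[4,-0.9,0,0],[4,0,0,0],[4,0,0,0],[3,0,0,0],[3,0,0,0],[0,0,0,0]]' >/dev/null; python3 st.py; python3 -m jog '[[2,0,0,0],[2,0,0,0],[2,0,0,0],[0,0,0,0],[0,0,0,0]]' >/dev/null; python3 st.py
```

```text
t 12.8 yaw 71.48 x 0.21 y0 -10.85 axz 126.89 F xyz -0.3 -2.9 -0.3 58.86006832122803
t 13.3 yaw 71.46 x 0.17 y0 -5.11 axz 126.83 F xyz 1.2 -4.9 0.4 58.837881088256836
```

```bash
python3 -m jog '[[2,0,0,0],[2,0,0,0],[2,0,0,0],[2,0,0,0],[0,0,0,0],[0,0,0,0]]' >/dev/null; python3 st.py; python3 -m jog '[[1,0,0,0],[0,0,0,0],[0,0,0,0]]' >/dev/null; python3 st.py
```

```text
t 13.9 yaw 71.46 x 0.19 y0 2.43 axz 126.83 F xyz 0.6 -8.7 -0.2 58.827452659606934
t 14.2 yaw 71.46 x 0.18 y0 3.35 axz 126.83 F xyz 1.2 -8.5 -0.5 58.8278728723526
```

```bash
python3 -m jog '[[0,0,0,0],[0,0,4,0],[0,0,5,0],[0,0,5,0],[0,0,5,0],[0,0,3,0],[0,0,0,0]]' - 100 >/dev/null; python3 st.py
```

```text
t 14.9 yaw 71.45 x 0.21 y0 3.35 axz 104.61 F xyz 2.1 -8.0 -1.5 97.9628598690033
```

```bash
python3 -m jog '[[0,0,3,0],[0,0,3,0],[0,0,2,0],[0,0,0,0]]' >/dev/null; python3 st.py; python3 -m jog '[[0,0,2,0],[0,0,2,0],[0,0,0,0]]' >/dev/null; python3 st.py
```

```text
t 15.3 yaw 71.45 x 0.26 y0 3.36 axz 96.75 F xyz 0.6 -8.6 -0.8 98.00242781639099
t 15.6 yaw 71.45 x 0.09 y0 3.66 axz 92.6 F xyz 1.4 -5.7 -2.9 98.48844766616821
```

```bash
for i in 1; do python3 -m jog '[[0,0,1,0],[0,0,0,0],[0,0,0,0]]' >/dev/null; python3 st.py; done; python3 -m jog '[[0,0,1,0],[0,0,0,0],[0,0,0,0]]' >/dev/null; python3 st.py;  python3 -m jog '[[0,0,1,0],[0,0,0,0],[0,0,0,0]]' >/dev/null; python3 st.py
```

```text
t 15.9 yaw 71.46 x -0.16 y0 3.59 axz 91.26 F xyz 1.9 -6.7 -7.8 98.15526008605957
t 16.2 yaw 71.45 x -0.23 y0 3.59 axz 90.19 F xyz 1.7 -6.9 -6.4 98.18715333938599
t 16.5 yaw 71.46 x -0.2 y0 3.64 axz 89.38 F xyz 0.8 -6.1 -4.3 98.26050639152527
```

```bash
for i in 1; do python3 -m jog '[[0,0,1,0],[0,0,0,0],[0,0,0,0]]' >/dev/null; python3 st.py; done; python3 -m jog '[[0,0,1,0],[0,0,0,0],[0,0,0,0]]' >/dev/null; python3 st.py;  python3 -m jog '[[0,0,1,0],[0,0,0,0],[0,0,0,0]]' >/dev/null; python3 st.py
```

```text
t 16.8 yaw 71.46 x -0.15 y0 3.69 axz 88.56 F xyz 0.1 -7.4 -1.6 98.39743137359619
t 17.1 yaw 71.46 x -0.03 y0 3.72 axz 87.75 F xyz -0.4 -5.6 0.3 98.56588125228882
t 17.4 yaw 71.46 x 0.11 y0 3.71 axz 86.82 F xyz 0.8 -6.3 -0.5 98.57751131057739
```

Free zone at axis z 86.8–87.8, so h is about 86.4, agreeing with vision. Now let it spring toward the short arm.

```bash
python3 -m jog '[[-1.5,0,0.5,0],[-1.5,0,0,0],[0,0,0,0],[0,0,0,0]]' >/dev/null; python3 st.py; python3 -m jog '[[-1,0,0,0],[-1,0,0,0],[0,0,0,0]]' >/dev/null; python3 st.py;  python3 -m jog '[[-1,0,0,0],[0,0,0,0],[0,0,0,0]]' >/dev/null; python3 st.py
```

```text
t 17.8 yaw 71.45 x 0.09 y0 0.83 axz 86.33 F xyz -0.2 -5.3 0.5 98.58386635780334
t 18.1 yaw 71.44 x 0.06 y0 -1.04 axz 86.29 F xyz 0.2 -4.2 -0.6 98.58402371406555
t 18.4 yaw 71.45 x 0.06 y0 -1.93 axz 86.29 F xyz 0.8 -4.9 -0.1 98.58413100242615
```

```bash
python3 -m jog '[[-1,0,0,0],[-1,0,0,0],[0,0,0,0]]' >/dev/null; python3 st.py;  python3 -m jog '[[-1,0,0,0],[0,0,0,0],[0,0,0,0]]' >/dev/null; python3 st.py;  python3 -m jog '[[-0.8,0,0,0],[0,0,0,0],[0,0,0,0]]' >/dev/null; python3 st.py
```

```text
t 18.7 yaw 71.45 x 0.01 y0 -4.0 axz 86.24 F xyz 0.8 -2.4 -0.3 98.57461094856262
t 19.0 yaw 71.45 x -0.01 y0 -4.93 axz 86.23 F xyz -0.3 -2.3 -0.0 98.56529831886292
t 19.3 yaw 71.45 x -0.0 y0 -5.72 axz 86.26 F xyz 0.4 -2.9 -0.5 98.56301665306091
```

```bash
python3 -m jog '[[-0.6,0,0,0],[0,0,0,0],[0,0,0,0]]' >/dev/null; python3 st.py; python3 -m jog '[[-0.6,0,0,0],[0,0,0,0],[0,0,0,0]]' >/dev/null; python3 st.py
```

```text
t 19.6 yaw 71.45 x 0.01 y0 -6.32 axz 86.25 F xyz 0.0 -2.4 -0.4 98.55798482894897
t 19.9 yaw 71.45 x -0.02 y0 -6.47 axz 86.2 F xyz 0.4 4.8 -1.5 98.51865291595459
```

Pin-end cap contacts the short arm (Fy flips to +4.8 N). Releasing.

```bash
python3 -m jog '[[0.5,0,0,0],[0,0,0,0],[0,0,0,0]]' - 20 >/dev/null; python3 st.py; python3 -m jog '[[0,0,0,0],[0,0,0,0],[0,0,0,0],[0,0,0,0],[0,0,0,0]]' 50 |tail -3; python3 st.py; python3 -m jog '[[0,0,-5,0],[0,0,-15,0],[0,0,-30,0],[0,0,-40,0],[0,0,-30,0],[0,0,0,0],[0,0,0,0]]'>/dev/null; python3 st.py; python3 - <<'E'
from plant import viewer
from h import *
c=viewer.read_camera("wrist");pickle.dump(c,open("e1.pkl","wb"));cv2.imwrite("pics/e1.png",c["frame"][:,:,::-1])
O=np.array([489.2,-54.6]);sy=np.array([.3197,.9475]);sx=np.array([.9475,-.3197])
W=lambda x,y,z:np.r_[(O+x*sx+y*sy),z]/1e3
m=cv2.inRange(cv2.cvtColor(c["frame"],cv2.COLOR_RGB2HSV),(6,170,110),(18,255,255));n,l,st,ce=cv2.connectedComponentsWithStats(m)
for i in range(1,n):
    if st[i,4]>40:
        P=onz(c,ce[i],.0993)[0][:2]*1e3-O;print(st[i].tolist(),ce[i].round(1),"stand x",(P@sx).round(1),"y",(P@sy).round(1))
print("expect",proj(c,[W(0,-53,99.3),W(0,41,99.3)]).round(1).tolist())
E
```

```text
t 20.2 yaw 71.45 x 0.01 y0 -6.46 axz 86.24 F xyz 0.5 1.5 -1.3 98.51007342338562
wrist_force: [-1.1, 0.6, 0.4]
gripper_width: 0.498
finger_force: 0.0
t 20.7 yaw 71.46 x 0.08 y0 -6.48 axz 86.33 F xyz -1.2 0.3 0.4 0.0
t 21.4 yaw 71.45 x 0.04 y0 -6.47 axz 206.51 F xyz 0.8 0.2 -0.2 0.0
[262, 149, 31, 7, 206] [276.9 151.9] stand x -0.5 y 40.1
[263, 247, 28, 15, 179] [275.7 258. ] stand x -1.4 y -52.5
expect [[277.3, 258.6], [277.6, 150.8]]
```

```bash
python3 -c "
from plant import finish_job
print(finish_job())"
```

```text
the job is handed in; nothing more can be done
None
```

I put the roller back in the dispenser, let go and handed the job in at about 21.5 s on the clock. The final camera check put both end caps within about 1.5 mm of their expected seated positions; no verdict came back.

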